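# Stand the pocket compasses upright in the display rack

## Robot

A 6-joint arm with a two-finger parallel gripper is mounted at the origin on a cart in front of the work surface, level with it; the furniture and walls round the work are solid. World frame = base frame: x ahead of the robot, y to its left, z up, the work surface at z = 0. Lengths are in m, angles in degrees, forces in N, time in s.
With the tool pointing down it reaches from about 0.325 to 0.9 m from the base axis. Payload 6.1 kg.
Tool frame: the origin (TCP) lies at the very end of the fingers, on their centre line; the grasp point (between the pads) lies 19 mm behind it; z points along the fingers, y is the line along which they close (so a half turn about z gives the same grasp; the last joint's range is limited). The gripper opens to 87 mm and grips with 3 to 60 N. Pads are 19 mm wide; open, the fingers measure 117 mm over their backs; the gripper's body (75 mm by 190 mm) begins 51 mm behind the grasp point.
Start: joints at [-7.225, 12.628, 87.462, -0, 79.91, -7.225], TCP at [0.625, -0, 0.223] pointing down, gripper open.
Joint ranges: [-170.65, 170.65], [-52.31, 119.04], [5.05, 147.46], [-71.25, 251.25], [11.57, 151.72], [-153.62, 153.62]. Speed limits (degrees/s): [147.25, 147.25, 172.46, 180, 180, 180].

## Interface

Orientations are given as [roll, pitch, yaw] about the fixed x, y, z axes, in that order (R = Rz(yaw) Ry(pitch) Rx(roll)).
In Python, from bench import ctrl gives the robot as it stands.
- The arm moves only by the tool step_arm, never from a script. Its argument "increments" is text: rows parted by semicolons, each of 7 numbers parted by spaces: the opening, from -1 (shut) to 1 (fully open), then the shift along the tool's x, y, z scaled (see below), then the turn, a rotation vector about the tool's x, y, z scaled (see below). In form: gripper x y z wx wy wz; .... A call has 1 to 20 rows; each row shifts and turns the commanded pose from where the row before left it, along the tool's axes as they then stand; what a row does not reach is not made up. The controller multiplies each number of a shift by 2.5 cm and each number of a turn by 4 degrees. A row lasts 1/12 s, in which the tool goes at most 41.7 mm and 7.16 degrees, less where a joint would pass 70% of its speed; a pose out of reach is approached as far as the arm can. A call with a number of a shift or a turn outside -1 to 1 is refused whole. A call with a gripper value outside its range is refused whole. The fingers move at their own pace and stop on an object; "grip_force" is the grip in N (left out, the last holds). Time passes only in rows, so rows that do not move let the fingers close. It gives the time, the measured TCP pose, the force, the opening and the grip force at its end, in the units of the state.
- ctrl.read_state(): the state, without advancing time (a new reading comes with each control period).
- ctrl.camera(name): name is "scene" or "side" or "wrist"; returns a dict with "frame" (400x640x3 uint8, red, green, blue), "camera_matrix" (3x3 intrinsics, pixels), "pose" (4x4, takes a point from camera to world coordinates); the wrist camera has in their place "hand_eye" (4x4, takes a point from camera to tool coordinates, whose origin is the TCP and whose axes are the flange's). Camera axes: x right, y down, z forward; pixel columns grow to the right and rows downward; lengths in m; the calibration is good to about 2 mm. A picture is of the moment at which its call begins: read the wrist's pose just before it. There is no depth.
- ctrl.finish_job(): hands the job in; it is judged then, once.
The state is a dict: "time": time; "qpos": joint angles; "joint_vel": joint speeds; "joint_efforts": joint torques, N m; "eef_pos": TCP position; "tool_rot": TCP orientation; "force": force on the tool from outside, world axes, zero at the start; "torque": the same for the moment, N m; "gripper_width": finger opening in m; "grasp_force": force on a finger pad.
Only numpy, scipy, OpenCV 4.12 (cv2) and the standard library are available. Lean on these libraries where they do the work, as an engineer would, in place of code of your own. Each camera call takes 0.05 s, during which the arm holds its last target. There are 200 camera calls.

## Task

Take the two closed brass compasses off the sloping easel and stand each one upright on edge in its own empty gap between the tines of the wooden rack, down on the rails, with their lids facing the same way as the compass that already stands in the rack. Leave that compass standing in its gap and do not disturb the other things on the table.

Things in the scene. Friction and masses are not known exactly. Their poses are not given: they have to be found in the camera images.
- compass_0: Round flat brass pocket compass, closed: 54 mm across, domed lid, flat underside, 15.5 mm thick at the centre, 14 mm 5 mm in from the rim, 10 mm at the rim; 70 g. Origin: centre of the underside; z runs from the underside out through the lid; a small thumb catch sticks out 3 mm past the rim on the -x side. Starts leaning on the easel's +y place, catch uppermost, lid toward the easel's +x and up.
- compass_1: Round flat brass pocket compass, closed: 54 mm across, domed lid, flat underside, 15.5 mm thick at the centre, 14 mm 5 mm in from the rim, 10 mm at the rim; 70 g. Origin: centre of the underside; z runs from the underside out through the lid; a small thumb catch sticks out 3 mm past the rim on the -x side. Starts leaning on the easel's -y place, catch uppermost, lid toward the easel's +x and up.
- compass_2: Round flat brass pocket compass, closed: 54 mm across, domed lid, flat underside, 15.5 mm thick at the centre, 14 mm 5 mm in from the rim, 10 mm at the rim; 70 g. Origin: centre of the underside; z runs from the underside out through the lid; a small thumb catch sticks out 3 mm past the rim on the -x side. Stands upright in the rack's far gap from the start, lid toward the rack's +x; stays there.
- compass_0_mid (a point): Centre of compass_0's thickness, 8 mm along its z from its origin; axes as the compass. On the easel its upper half stands free: pinch it there across its thickness, fingers pointing down the slope (tool tilted about 35 degrees, gripper body over the easel's -x side).
- compass_1_mid (a point): Centre of compass_1's thickness, 8 mm along its z from its origin; axes as the compass. Pinched like compass_0.
- compass_2_mid (a point): Centre of compass_2's thickness, 8 mm along its z from its origin; axes as the compass.
- rack: Fixed wooden rack, 158 mm (x) by 66 mm (y). Two 8 mm round rails along x at y = +-18 mm, tops 18 mm above the table, carry pairs of 6 mm upright tines, tips 44 mm high. Three gaps 50 mm apart along x, 19 mm clear. A seated compass rests on both rails, its plane across x, top 66 mm above the table (catch 69). Origin: centre of the underside; z up; +x roughly away from the robot.
- easel: Fixed wooden easel, 94 mm (x) by 150 mm (y). Two places 74 mm apart in y: a disc sits on two pegs, leaning on two prongs (28 mm clear between) that end 14 mm up-slope of its centre; disc 35 deg off vertical, upper edge tipped to the easel's -x, underside's centre 47 mm high, top 70. Origin: centre of the underside; z up; +x roughly to the left.
- gap_near (a point): Centre of a seated compass in the gap nearest the robot (empty at the start), 39 mm above the table; axes as the rack.
- gap_middle (a point): Centre of a seated compass in the middle gap (empty at the start), 39 mm above the table, 50 mm from the gaps at either side; axes as the rack.
- gap_far (a point): Centre of a seated compass in the far gap (where compass_2 stands), 39 mm above the table; axes as the rack.
- soap_carton_3: White soap carton, 50x50x68 mm, behind the work; leave alone. Origin: centre of its underside.
- carved_box_2: Small dark red wooden box, 53x51x61 mm, behind the work; leave alone. Origin: centre of its underside.
- bone_key: Pale carved key charm, 81 mm long, 4 mm thick, lying between easel and rack; leave alone. Origin: centre of its underside.
- packet_2: Small filled pale blue packet, 85x62x16 mm, lying in front of the work; leave alone. Origin: centre of its underside.
Mind the look-alikes: they are no part of the job. Leave any blue look-alike of the compass_0 alone.

How it is judged:
By the outcome, as a careful person would: the job done as asked, in the order asked, and still so for the second after the job is handed in, with the robot touching nothing.
It also fails if it takes over 72 s, if anything falls off the work surface, if the arm or the gripper's body presses on something with over 40 N, if the wrist force passes 120 N, or if a joint passes its speed limit or range.

## Working session

There is one attempt and no reset: what is moved stays moved. The work goes in short steps, Python scripts to look and compute and a tool call to move; the robot and the scene stay as the last step left them, time stands still between calls to the robot, and variables do not carry over. Pictures are saved under pics/ and viewed, at most 11 in all, crops included, and the job is handed in when it is done.

Besides the shell and the picture viewer there is one more tool, called after "Request:" by a JSON object that holds its "fn" and its "kwargs". step_arm: Moves the arm, as the interface text tells. Its arguments: {"type":"object","properties":{"increments":{"type":"string"},"grip_force":{"type":"number"}},"required":["increments"]}

```bash
mkdir -p pics; ls
python3 - <<'E'
from bench import ctrl
import cv2,numpy as np
s=ctrl.read_state();print(s)
for n in("scene","side","wrist"):
    c=ctrl.camera(n);cv2.imwrite(f"pics/{n}0.png",c["frame"][:,:,::-1])
    print(n,c["camera_matrix"].tolist(),np.round(c.get("pose",c.get("hand_eye")),4).tolist())
a=[cv2.imread(f"pics/{n}0.png") for n in("scene","side")]
E
```

```text
pics
{'time': 0.0, 'qpos': array([-7.22446176e+00,  1.26753211e+01,  8.75273662e+01, -1.94932401e-04,
        7.99103525e+01, -7.22559235e+00]), 'joint_vel': array([ 0.11122816,  0.03933283,  0.07470201, -0.00749037,  0.05583469,
        0.01170061]), 'joint_efforts': array([-1.67445501e-05, -4.94609964e+01, -3.87383544e+01,  6.99962187e-02,
        5.70271199e-02, -1.42064664e-04]), 'eef_pos': array([6.24364428e-01, 8.14300573e-05, 2.21421615e-01]), 'tool_rot': array([-1.79887834e+02, -1.40273952e-02,  9.00011512e+01]), 'force': array([ 0.0698615 , -0.76376918,  0.30302603]), 'torque': array([-0.06955188, -0.02100076, -0.01896462]), 'grasp_force': 0.0, 'gripper_width': 0.08726195412946885}
scene [[475.46306783021413, 0.0, 316.14840413587785], [0.0, 475.46306783021413, 189.41131572514738], [0.0, 0.0, 1.0]] [[0.6357, -0.5579, 0.5336, 0.1211], [-0.7719, -0.4537, 0.4452, -0.6512], [-0.0063, -0.6949, -0.7191, 0.7244], [0.0, 0.0, 0.0, 1.0]]
side [[510.3921306509023, 0.0, 309.0905808568472], [0.0, 510.3921306509023, 190.8825662152907], [0.0, 0.0, 1.0]] [[-0.9996, -0.015, -0.0224, 0.6268], [0.0122, 0.4887, -0.8724, 0.7007], [0.024, -0.8723, -0.4883, 0.6092], [0.0, 0.0, 0.0, 1.0]]
wrist [[308.10832448265865, 0.0, 323.7718722734057], [0.0, 308.10832448265865, 200.12367115073837], [0.0, 0.0, 1.0]] [[-0.0003, -0.9613, -0.2754, 0.0748], [1.0, -0.0008, 0.0016, -0.0006], [-0.0018, -0.2754, 0.9613, -0.162], [0.0, 0.0, 0.0, 1.0]]
```

View pics/scene0.png

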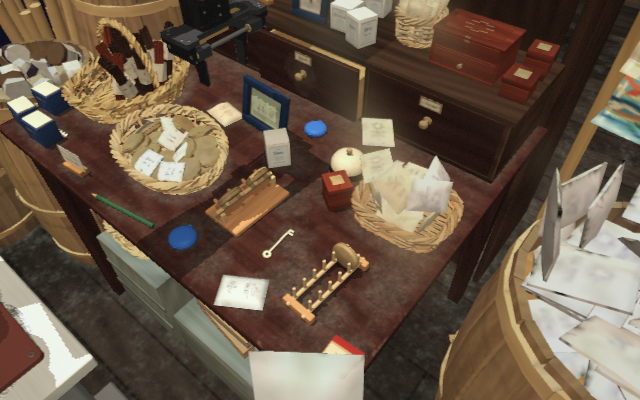

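View pics/side0.png

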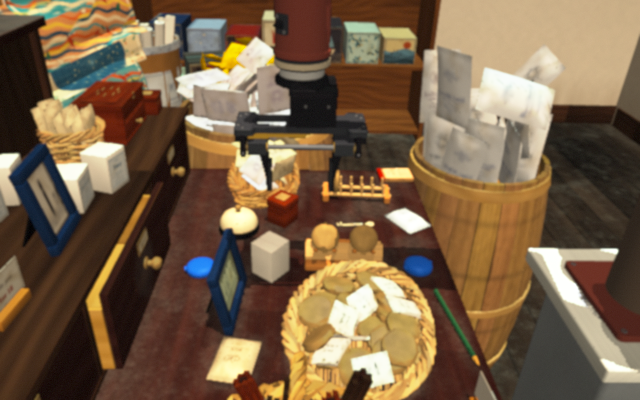

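View pics/wrist0.png

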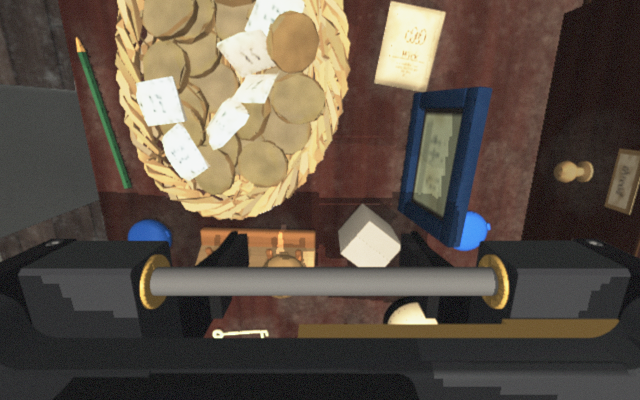

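Scene view: easel near (248,200) with both compasses, rack near (328,282) with its compass at (345,255); blue look-alikes at (183,237) and (315,129). The side view agrees: easel (343,243), rack (355,187). Next I get rough positions and a closer look.

```bash
cat > h.py <<'E'
from bench import ctrl
import cv2,numpy as np
from scipy.spatial.transform import Rotation as R
def shot(n,f=None):
    s=ctrl.read_state();c=ctrl.camera(n);K=c["camera_matrix"]
    if n=="wrist":
        T=np.eye(4);T[:3,:3]=R.from_euler('xyz',s["tool_rot"],degrees=True).as_matrix();T[:3,3]=s["eef_pos"];P=T@c["hand_eye"]
    else:P=c["pose"]
    if f:
        cv2.imwrite(f"pics/{f}.png",c["frame"][:,:,::-1]);np.savez(f"pics/{f}.npz",K=K,P=P)
    return c["frame"],K,P
def load(f):
    d=np.load(f"pics/{f}.npz");return d["K"],d["P"]
def ray(K,P,uv):
    d=P[:3,:3]@np.linalg.inv(K)@[*uv,1];return P[:3,3],d/np.linalg.norm(d)
def onz(K,P,uv,z):
    o,d=ray(K,P,uv);return o+d*(z-o[2])/d[2]
def proj(K,P,X):
    q=P[:3,:3].T@(np.array(X)-P[:3,3]);q=K@q;return q[:2]/q[2]
def tri(*obs):
    A=0;b=0
    for K,P,uv in obs:
        o,d=ray(K,P,uv);M=np.eye(3)-np.outer(d,d);A=A+M;b=b+M@o
    X=np.linalg.solve(A,b);return X,[np.round(proj(K,P,X)-uv,1).tolist() for K,P,uv in obs]
E
python3 - <<'E'
from h import *
S=shot("scene","scene1");D=shot("side","side1")
for n,uv in(("easel",(248,203)),("rackblk near",(298,308)),("rackblk far",(357,264))):print(n,onz(S[1],S[2],uv,.02).round(3))
a=cv2.resize(cv2.imread("pics/scene1.png")[150:330,190:400],None,fx=3.0,fy=3.0,interpolation=cv2.INTER_CUBIC)
cv2.imwrite("pics/cs.png",a)
E
```

```text
easel [ 0.528 -0.133  0.02 ]
rackblk near [ 0.413 -0.366  0.02 ]
rackblk far [ 0.547 -0.39   0.02 ]
```

View pics/cs.png

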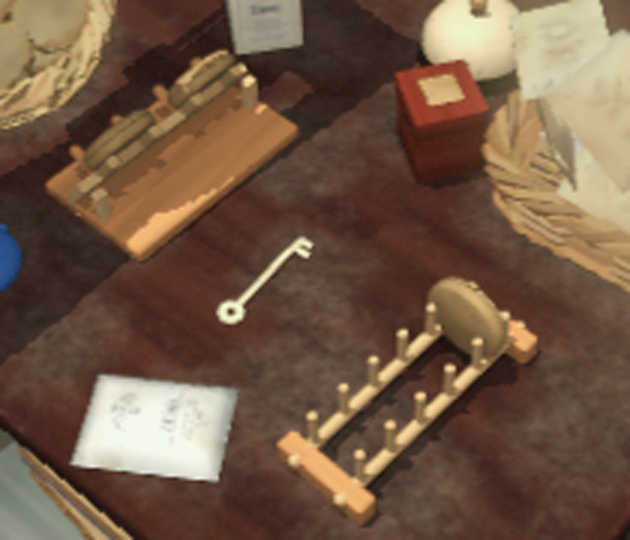

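Request:
{"fn": "step_arm", "kwargs": {"increments": "1 -1 -.6 0 0 0 0;1 -1 -.6 0 0 0 0;1 -1 -.6 0 0 0 0;1 -1 -.6 0 0 0 0;1 -1 -.6 0 0 0 0;1 -1 -.6 0 0 0 0;1 0 0 0 0 0 0;1 0 0 0 0 0 0"}}

```text
time: 0.92
eef_pos: [0.5344, -0.1511, 0.2226]
tool_rot: [180.0, -0.0, 89.8]
force: [0.4, 0.2, 0.5]
gripper_width: 0.087
grasp_force: 0.0
```

```bash
python3 -c "
from h import *
print(ctrl.read_state()['eef_pos']);shot('wrist','wA')"
```

```text
[ 0.53444169 -0.15112871  0.22261076]
```

Request:
{"fn": "step_arm", "kwargs": {"increments": "1 -1 -.2 0 0 0 0;1 -1 -.2 0 0 0 0;1 -1 -.2 0 0 0 0;1 0 0 0 0 0 0;1 0 0 0 0 0 0"}}

```text
time: 1.38
eef_pos: [0.5204, -0.2249, 0.2224]
tool_rot: [180.0, -0.0, 90.0]
force: [-0.1, 0.0, -0.2]
gripper_width: 0.087
grasp_force: 0.0
```

```bash
python3 -c "
from h import *
print(ctrl.read_state()['eef_pos']);shot('wrist','wB')"
```

```text
[ 0.52041801 -0.22485183  0.22235488]
```

Request:
{"fn": "step_arm", "kwargs": {"increments": "1 -1 -.2 0 0 0 0;1 -1 -.2 0 0 0 0;1 -1 -.2 0 0 0 0;1 0 0 0 0 0 0;1 0 0 0 0 0 0"}}

```text
time: 1.85
eef_pos: [0.5054, -0.2994, 0.2223]
tool_rot: [-180.0, -0.0, 90.0]
force: [-0.1, 0.4, -0.5]
gripper_width: 0.0868
grasp_force: 0.0
```

```bash
python3 -c "
from h import *
print(ctrl.read_state()['eef_pos']);shot('wrist','wC')"
```

```text
[ 0.50540548 -0.29940235  0.22232694]
```

Request:
{"fn": "step_arm", "kwargs": {"increments": "1 -1 0 0 0 0 0;1 -1 0 0 0 0 0;1 -1 0 0 0 0 0;1 0 0 0 0 0 0;1 0 0 0 0 0 0"}}

```text
time: 2.32
eef_pos: [0.5055, -0.3741, 0.2222]
tool_rot: [-180.0, -0.1, 90.0]
force: [-0.2, 0.7, -1.1]
gripper_width: 0.0871
grasp_force: 0.0
```

```bash
python3 -c "
from h import *
print(ctrl.read_state()['eef_pos']);shot('wrist','wD')
I=[cv2.imread(f'pics/{n}.png')[:300,120:520] for n in('wA','wB','wC','wD')]
cv2.imwrite('pics/mos.png',np.vstack([np.hstack(I[:2]),np.hstack(I[2:])]))"
```

```text
[ 0.50552954 -0.37411452  0.2222128 ]
```

View pics/mos.png

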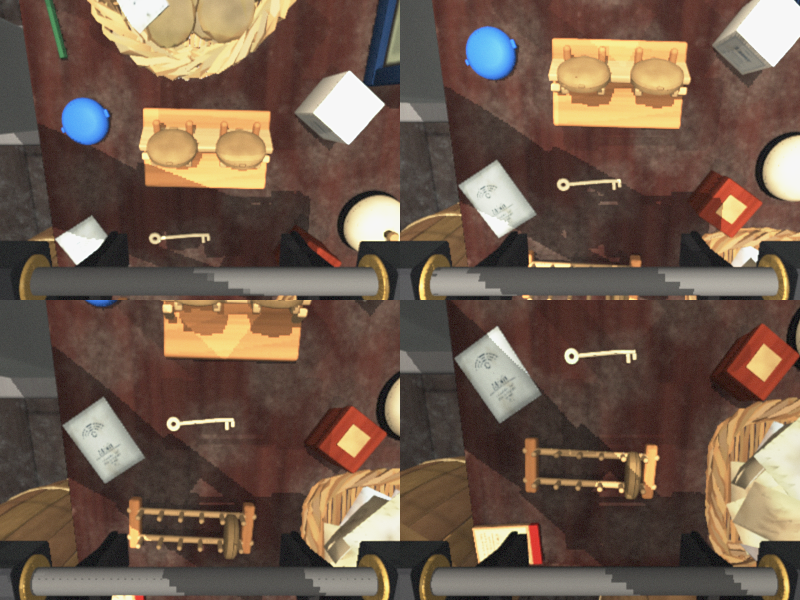

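Each tile shows the wrist view (A, B, C, D): easel in A at about (325,148) full-frame, rack in D at about (310,170). I'll enlarge these for corner readings.

```bash
python3 -c "
from h import *
B=cv2.imread('pics/wB.png')[25:137,260:420];D=cv2.imread('pics/wD.png')[128:212,235:395]
f=lambda a:cv2.resize(a,None,fx=5,fy=3,interpolation=cv2.INTER_CUBIC)
cv2.imwrite('pics/big.png',np.vstack([f(B),f(D)]));print(f(B).shape,f(D).shape)"
```

```text
(336, 800, 3) (252, 800, 3)
```

View pics/big.png

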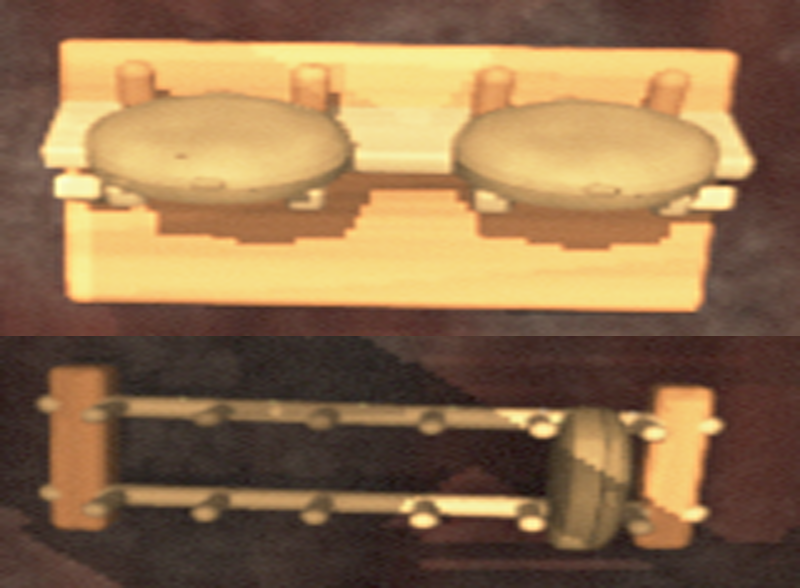

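Top crop: easel discs bounded by u 86..352/v 95..203 and u 453..718/v 100..210 (crop), catches at (208,183) and (600,188). Bottom crop: 12 tine tips, compass_2 at (590,478).

```bash
cat > loc.py <<'E'
from h import *
K,P=load('wD')
top=[(92,410),(206,413),(319,418),(431,422),(540,427),(652,433)];bot=[(92,506),(203,512),(313,514),(424,517),(531,519),(642,521)]
uv=[(235+(u)/5,128+(v-336)/3) for u,v in top+bot]
W=np.array([onz(K,P,p,.042)[:2] for p in uv])
M=np.array([(x,y) for y in(18,-18) for x in(-62.5,-37.5,-12.5,12.5,37.5,62.5)])/1e3
a=W-W.mean(0);th=np.arctan2((M[:,0]*a[:,1]-M[:,1]*a[:,0]).sum(),(M*a).sum())
Rr=np.array([[np.cos(th),-np.sin(th)],[np.sin(th),np.cos(th)]]);c=W.mean(0)
print('rack',c.round(4),np.degrees(th).round(2),'scale',((M@Rr.T)*a).sum()/(M**2).sum());print(((a-M@Rr.T)*1e3).round(1).tolist())
for n,t in(('near',-.05),('mid',0),('far',.05)):print(n,(c+Rr@[t,0]).round(4))
# discs: model bbox centre vs measured
s,co=np.sin(np.radians(35)),np.cos(np.radians(35))
t=np.linspace(0,2*np.pi,73)
def disc(xy,yaw): # xy of underside-centre+8mm; returns surface rims
    e=np.array([np.cos(yaw),np.sin(yaw),0]);f=np.array([-np.sin(yaw),np.cos(yaw),0]);z=np.array([0,0,1.])
    n=co*e+s*z;up=-s*e+co*z;m=np.array([*xy,.047+.008*s])
    return np.vstack([m+(h-.008)*n+r*(np.cos(t)[:,None]*up+np.sin(t)[:,None]*f) for r,h in((.027,0),(.027,.01),(.022,.014))])
ms={'wB':[(303.8,74.7),(377.1,76.7)],'wA':[(292,147.5),(361,149)]}
for f,m in ms.items():
    K,P=load(f);X=[onz(K,P,p,.0516) for p in m];yaw=np.radians(90)
    for i in range(4):
        for k in(0,1):
            q=np.array([proj(K,P,p) for p in disc(X[k][:2],yaw)]);b=(q.min(0)+q.max(0))/2
            X[k]=X[k]+onz(K,P,m[k],.0516)-onz(K,P,b,.0516)
        d=X[0]-X[1];yaw=np.arctan2(-d[0],d[1]) # easel y = X0-X1
    print(f,X[0].round(4),X[1].round(4),np.linalg.norm(d).round(4),np.degrees(yaw).round(2),'bbox',(q.max(0)-q.min(0)).round(1))
E
python3 loc.py
```

```text
rack [ 0.4891 -0.3644] -3.2 scale 0.9990271594531236
[[0.0, 0.4], [0.2, 0.7], [0.2, 0.2], [0.1, 0.1], [-0.6, -0.4], [-0.5, -1.2], [-0.3, 0.0], [-0.1, -0.9], [0.1, -0.3], [0.4, -0.1], [-0.0, 0.5], [0.4, 1.1]]
near [ 0.4391 -0.3616]
mid [ 0.4891 -0.3644]
far [ 0.539  -0.3672]
wB [ 0.5007 -0.1113  0.0516] [ 0.5742 -0.1132  0.0516] 0.0736 88.49 bbox [55.  38.7]
wA [ 0.5009 -0.1099  0.0516] [ 0.5744 -0.1117  0.0516] 0.0736 88.57 bbox [51.2 40.8]
```

```bash
cat > go.py <<'E'
from h import *
s_,c_=np.sin(np.radians(35)),np.cos(np.radians(35))
def grasp(mid,yaw=88.5,back=0.):
    y=np.radians(yaw);e=np.array([np.cos(y),np.sin(y),0]);z=np.array([0,0,1.])
    d=s_*e-c_*z;n=c_*e+s_*z
    return np.array(mid)+d*(.003-back),np.column_stack([np.cross(n,d),n,d])
def place(xy,z,th=-3.2):
    return np.array([*xy,z]),R.from_euler('xyz',[180,0,90+th],degrees=True).as_matrix()
def delta(p,Rt):
    s=ctrl.read_state();Rc=R.from_euler('xyz',s["tool_rot"],degrees=True)
    print('shift/25mm',(Rc.as_matrix().T@(p-s["eef_pos"])/.025).round(2),'rot/4deg',((Rc.inv()*R.from_matrix(Rt)).as_rotvec(degrees=True)/4).round(2),'q',s['qpos'].round(0))
C0=[.5008,-.1106,.0516];C1=[.5743,-.1124,.0516];NEAR=[.4391,-.3616];MID=[.4891,-.3644]
E
echo ok
```

```text
ok
```

Request:
{"fn": "step_arm", "kwargs": {"increments": "-.2 1 0 -.2 0 0 -1;-.2 0 0 -.2 0 0 -1;-.2 0 0 -.2 0 0 -1;-.2 0 0 -.2 0 0 -1;-.2 0 0 0 0 0 -1;-.2 0 0 0 0 0 -1;-.2 0 0 0 0 0 -1;-.2 0 0 0 0 0 -1;-.2 0 0 0 0 0 -1;-.2 0 0 0 0 0 -1;-.2 0 0 0 0 0 -1;-.2 0 0 0 0 0 -1;-.2 0 0 0 0 0 -1;-.2 0 0 0 0 0 -1;-.2 0 0 0 0 0 -1;-.2 0 0 0 0 0 -1;-.2 0 0 0 0 0 -1;-.2 0 0 0 0 0 -1;-.2 0 0 0 0 0 -1;-.2 0 0 0 0 0 -1"}}

```text
time: 4.03
eef_pos: [0.5056, -0.3476, 0.2426]
tool_rot: [180.0, -0.0, 170.3]
force: [-0.2, 0.1, 0.2]
gripper_width: 0.035
grasp_force: 0.0
```

Request:
{"fn": "step_arm", "kwargs": {"increments": "-.2 0 1 0 0 0 -1;-.2 0 1 0 0 0 -1;-.2 0 1 0 0 0 0;-.2 0 1 0 0 0 0;-.2 0 0 0 -1 0 0;-.2 0 0 0 -1 0 0;-.2 0 0 0 -1 0 0;-.2 0 0 0 -1 0 0;-.2 0 0 0 -1 0 0;-.2 0 0 0 -1 0 0;-.2 0 0 0 -1 0 0;-.2 0 0 0 -1 0 0;-.2 0 0 0 -.75 0 0;-.2 0 0 0 0 0 0;-.2 0 0 0 0 0 0"}}

```text
time: 5.28
eef_pos: [0.5137, -0.2494, 0.2419]
tool_rot: [145.0, -0.1, 178.0]
force: [-0.5, 0.4, 0.2]
gripper_width: 0.0349
grasp_force: 0.0
```

```bash
python3 -c "
from go import *
delta(*grasp(C0,back=.09))"
```

```text
shift/25mm [0.68 0.16 5.93] rot/4deg [ 0.    0.05 -0.1 ] q [ -48.   21.   82.   24.  103. -136.]
```

Request:
{"fn": "step_arm", "kwargs": {"increments": "-.2 .17 .04 1 0 .05 -.1;-.2 .17 .04 1 0 0 0;-.2 .17 .04 1 0 0 0;-.2 .17 .04 1 0 0 0;-.2 0 0 1 0 0 0;-.2 0 0 .9 0 0 0;-.2 0 0 0 0 0 0;-.2 0 0 0 0 0 0"}}

```text
time: 5.95
eef_pos: [0.4991, -0.1605, 0.1244]
tool_rot: [145.0, 0.0, 178.6]
force: [-0.4, -0.7, 0.3]
gripper_width: 0.0346
grasp_force: 0.0
```

```bash
python3 -c "
from go import *
delta(*grasp(C0));f,K,P=shot('wrist','w1')
p0,_=grasp(C0)
print('proj mid0',proj(K,P,C0),'mid1',proj(K,P,C1))"
```

```text
shift/25mm [-0.02 -0.03  3.65] rot/4deg [-0.   -0.01  0.02] q [ -43.   20.   97.   25.   88. -138.]
proj mid0 [323.50675366 204.8361447 ] mid1 [323.44231146 281.55490191]
```

View pics/w1.png

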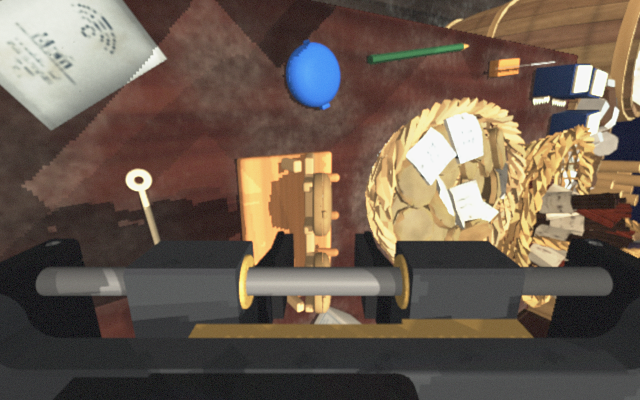

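The compass is seen edge-on, centred at about (322,205), as predicted (323.5,204.8), midway between the fingers. Going in.

Request:
{"fn": "step_arm", "kwargs": {"increments": "-.2 0 0 .8 0 0 0;-.2 0 0 .8 0 0 0;-.2 0 0 .8 0 0 0;-.2 0 0 .6 0 0 0;-.2 0 0 .4 0 0 0;-.2 0 0 .2 0 0 0;-.2 0 0 0 0 0 0;-.2 0 0 0 0 0 0", "grip_force": 15}}

```text
time: 6.67
eef_pos: [0.5016, -0.1115, 0.0512]
tool_rot: [145.1, 0.2, 178.4]
force: [0.0, 0.3, 0.8]
gripper_width: 0.0346
grasp_force: 0.0
```

Request:
{"fn": "step_arm", "kwargs": {"increments": "-.5 0 0 0 0 0 0;-.55 0 0 0 0 0 0;-.6 0 0 0 0 0 0;-.65 0 0 0 0 0 0;-.7 0 0 0 0 0 0;-.8 0 0 0 0 0 0;-1 0 0 0 0 0 0;-1 0 0 0 0 0 0;-1 0 0 0 0 0 0"}}

```text
time: 7.42
eef_pos: [0.501, -0.1105, 0.0506]
tool_rot: [145.0, 0.1, 178.4]
force: [-0.3, 1.1, 4.4]
gripper_width: 0.015
grasp_force: 15.0
```

Request:
{"fn": "step_arm", "kwargs": {"increments": "-1 0 0 -.3 0 0 0;-1 0 0 -.6 0 0 0;-1 0 0 -1 0 0 0;-1 0 0 -1 0 0 0;-1 0 0 -1 0 0 0;-1 0 0 -1 0 0 0;-1 0 0 0 1 0 0;-1 0 0 0 1 0 0;-1 0 0 0 1 0 0;-1 0 0 0 1 0 0;-1 0 0 0 1 0 0;-1 0 0 0 1 0 0;-1 0 0 0 1 0 0;-1 0 0 0 1 0 0;-1 0 0 0 .75 0 0;-1 0 0 0 0 0 1;-1 0 0 0 0 0 1;-1 0 0 0 0 0 1;-1 0 0 0 0 0 1;-1 0 0 0 0 0 1", "grip_force": 22}}

```text
time: 9.08
eef_pos: [0.4985, -0.1812, 0.1506]
tool_rot: [-180.0, 0.1, 158.2]
force: [0.0, 0.2, -1.0]
gripper_width: 0.0149
grasp_force: 22.0
```

Request:
{"fn": "step_arm", "kwargs": {"increments": "-1 0 -1 0 0 0 1;-1 0 -1 0 0 0 1;-1 0 -1 0 0 0 1;-1 0 -1 0 0 0 1;-1 0 0 0 0 0 1;-1 0 0 0 0 0 1;-1 0 0 0 0 0 1;-1 0 0 0 0 0 1;-1 0 0 0 0 0 1;-1 0 0 0 0 0 1;-1 0 0 0 0 0 1;-1 0 0 0 0 0 1;-1 0 0 0 0 0 1;-1 0 0 0 0 0 1;-1 0 0 0 0 0 1;-1 0 0 0 0 0 1;-1 0 0 0 0 0 1;-1 0 0 0 0 0 1;-1 0 0 0 0 0 0;-1 0 0 0 0 0 0"}}

```text
time: 10.75
eef_pos: [0.4524, -0.2695, 0.1505]
tool_rot: [180.0, 0.0, 86.5]
force: [-0.1, -0.3, 0.3]
gripper_width: 0.0155
grasp_force: 22.0
```

```bash
python3 -c "
from go import *
delta(*place(MID,.12))"
```

```text
shift/25mm [-3.7   1.69  1.22] rot/4deg [ 0.01  0.   -0.06] q [-39.   3. 106.   0.  71. -36.]
```

Request:
{"fn": "step_arm", "kwargs": {"increments": "-1 -.9 .4 0 0 0 0;-1 -.9 .4 .3 0 0 0;-1 -.9 .4 .4 0 0 0;-1 -1 .5 .5 0 0 -.06;-1 0 0 0 0 0 0;-1 0 0 0 0 0 0"}}

```text
time: 11.25
eef_pos: [0.4885, -0.3646, 0.1188]
tool_rot: [-179.9, -0.1, 86.7]
force: [-0.4, -0.2, -1.3]
gripper_width: 0.0152
grasp_force: 22.0
```

```bash
python3 -c "
from go import *
delta(*place(MID,.0365));f,K,P=shot('wrist','w2')
th=np.radians(-3.2)
for x in(-37.5,-12.5,12.5,37.5):
  print([proj(K,P,[MID[0]+(x*np.cos(th)-y*np.sin(th))/1e3,MID[1]+(x*np.sin(th)+y*np.cos(th))/1e3,.042]).round(1).tolist() for y in(18,-18)])
s=ctrl.read_state()
print('comp',[proj(K,P,s['eef_pos']+np.array([x,0,.003+z])).round(1).tolist() for x in(-.0075,.0075) for z in (-.027,.027)])
cv2.imwrite('pics/w2c.png',cv2.resize(cv2.imread('pics/w2.png')[100:270,200:440],None,fx=3.3,fy=3.3,interpolation=cv2.INTER_CUBIC))"
```

```text
shift/25mm [0.   0.03 3.29] rot/4deg [-0.02 -0.03 -0.03] q [-44.  16.  95.   0.  69. -41.]
[[277.6, 186.1], [279.5, 228.5]]
[[309.0, 186.0], [309.7, 228.4]]
[[340.4, 185.9], [339.9, 228.3]]
[[371.8, 185.9], [370.1, 228.3]]
comp [[312.8, 232.4], [309.0, 274.8], [336.1, 231.1], [340.5, 273.2]]
```

View pics/w2c.png

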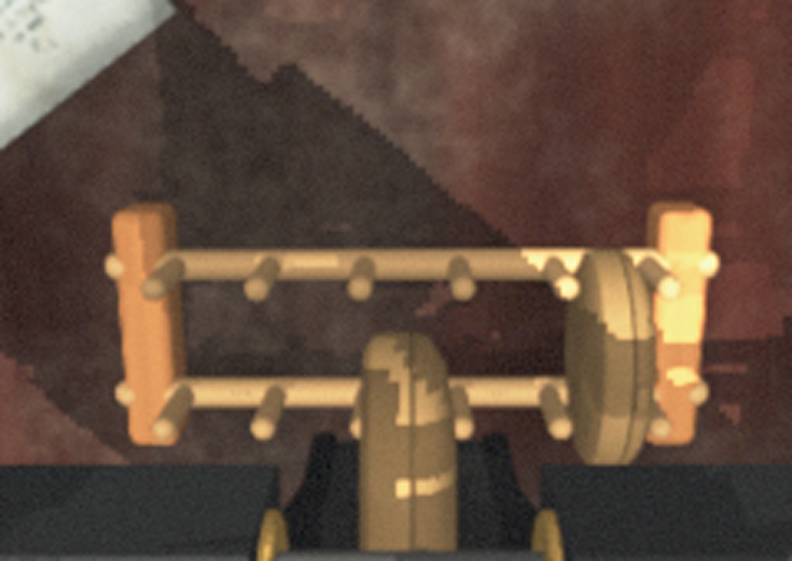

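Tine tips match the predicted columns within 0.5 px (rows about 2 px lower, i.e. rack ~1.2 mm further to -y); the compass is centred over the middle gap. Lowering.

Request:
{"fn": "step_arm", "kwargs": {"increments": "-1 -.05 .03 .6 0 0 0;-1 0 0 .6 0 0 0;-1 0 0 .6 0 0 0;-1 0 0 .4 0 0 0;-1 0 0 .3 0 0 0;-1 0 0 .2 0 0 0;-1 0 0 .1 0 0 0;-1 0 0 0 0 0 0;-1 0 0 0 0 0 0"}}

```text
time: 12.05
eef_pos: [0.4905, -0.3658, 0.0513]
tool_rot: [179.9, 0.0, 86.7]
force: [0.3, 0.2, -0.4]
gripper_width: 0.0149
grasp_force: 22.0
```

Request:
{"fn": "step_arm", "kwargs": {"increments": "-1 0 0 .1 0 0 0;-1 0 0 .1 0 0 0;-1 0 0 .06 0 0 0;-1 0 0 .06 0 0 0;-1 0 0 0 0 0 0"}}

```text
time: 12.47
eef_pos: [0.4899, -0.3653, 0.0422]
tool_rot: [180.0, -0.0, 86.7]
force: [-0.6, 0.7, -0.7]
gripper_width: 0.015
grasp_force: 22.0
```

Request:
{"fn": "step_arm", "kwargs": {"increments": "-1 0 0 .06 0 0 0;-1 0 0 .06 0 0 0;-1 0 0 .04 0 0 0;-1 0 0 0 0 0 0"}}

```text
time: 12.8
eef_pos: [0.4901, -0.3655, 0.0385]
tool_rot: [179.9, -0.0, 86.7]
force: [0.2, -0.7, 0.4]
gripper_width: 0.0153
grasp_force: 22.0
```

Request:
{"fn": "step_arm", "kwargs": {"increments": "-1 0 0 .04 0 0 0;-1 0 0 .04 0 0 0;-1 0 0 0 0 0 0;-1 0 0 0 0 0 0"}}

```text
time: 13.13
eef_pos: [0.4906, -0.3661, 0.0376]
tool_rot: [179.9, 0.1, 86.7]
force: [-1.7, -0.8, 5.1]
gripper_width: 0.0147
grasp_force: 22.0
```

Request:
{"fn": "step_arm", "kwargs": {"increments": "-1 0 0 .03 0 0 0;-1 0 0 0 0 0 0;-1 0 0 0 0 0 0"}}

```text
time: 13.38
eef_pos: [0.4907, -0.3663, 0.0373]
tool_rot: [179.9, 0.1, 86.7]
force: [-2.0, 0.4, 8.5]
gripper_width: 0.0152
grasp_force: 22.0
```

Request:
{"fn": "step_arm", "kwargs": {"increments": "-.62 0 0 0 0 0 0;-.58 0 0 0 0 0 0;-.54 0 0 0 0 0 0;-.5 0 0 0 0 0 0;-.45 0 0 0 0 0 0;-.4 0 0 0 0 0 0;-.4 0 0 0 0 0 0;-.4 0 0 -.2 0 0 0;-.4 0 0 -.4 0 0 0;-.4 0 0 -1 0 0 0;-.4 0 0 -1 0 0 0;-.4 0 0 -1 0 0 0;-.4 0 0 -1 0 0 0;-.4 0 0 0 0 0 0"}}

```text
time: 14.55
eef_pos: [0.493, -0.3682, 0.1587]
tool_rot: [179.5, 0.4, 86.7]
force: [1.5, -1.3, 1.0]
gripper_width: 0.0262
grasp_force: 0.0
```

```bash
python3 -c "
from go import *
f,K,P=shot('wrist','w3');delta(*grasp(C1,back=.09))
cv2.imwrite('pics/w3c.png',cv2.resize(cv2.imread('pics/w3.png')[100:270,200:440],None,fx=3,fy=3,interpolation=cv2.INTER_CUBIC))"
```

```text
shift/25mm [8.39 2.75 1.3 ] rot/4deg [ -6.75   7.13 -22.12] q [-44.  14.  93.   0.  72. -41.]
```

View pics/w3c.png

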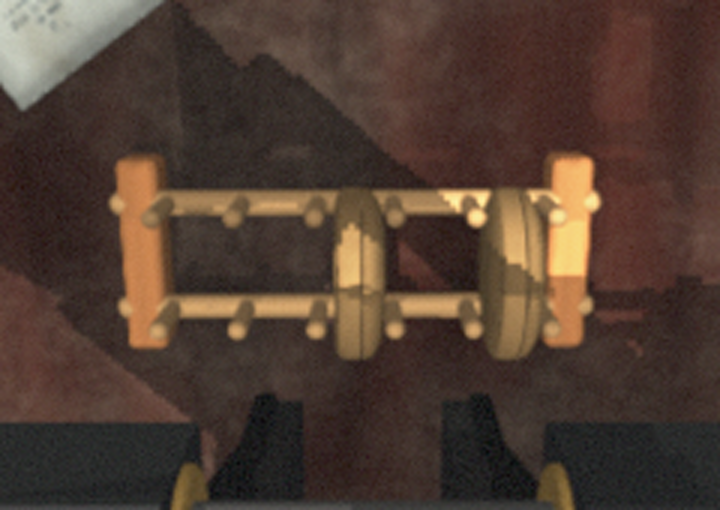

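The compass stands in the middle gap at about crop (357,275), upright and parallel to compass_2 at (512,275). Now the second.

Request:
{"fn": "step_arm", "kwargs": {"increments": "-.2 1 0 -1 0 0 -1;-.2 0 0 -1 0 0 -1;-.2 0 0 -1 0 0 -1;-.2 0 0 0 0 0 -1;-.2 0 0 0 0 0 -1;-.2 0 0 0 0 0 -1;-.2 0 0 0 0 0 -1;-.2 0 0 0 0 0 -1;-.2 0 0 0 0 0 -1;-.2 0 0 0 0 0 -1;-.2 0 0 0 0 0 -1;-.2 0 0 0 0 0 -1;-.2 0 0 0 0 0 -1;-.2 0 0 0 0 0 -1;-.2 0 0 0 0 0 -1;-.2 0 0 0 0 0 -1;-.2 0 0 0 0 0 -1;-.2 0 0 0 0 0 -1;-.2 0 0 0 0 0 -1;-.2 0 0 0 0 0 -1"}}

```text
time: 16.27
eef_pos: [0.4909, -0.3401, 0.225]
tool_rot: [179.9, -0.0, 166.9]
force: [0.2, 0.0, -0.6]
gripper_width: 0.035
grasp_force: 0.0
```

Request:
{"fn": "step_arm", "kwargs": {"increments": "-.2 0 0 0 0 0 -1;-.2 0 0 0 0 0 -1;-.2 0 0 0 0 0 -1;-.2 -1 1 0 0 0 0;-.2 -1 1 0 0 0 0;-.2 -1 1 0 0 0 0;-.2 0 1 0 0 0 0;-.2 0 0 0 -1 0 0;-.2 0 0 0 -1 0 0;-.2 0 0 0 -1 0 0;-.2 0 0 0 -1 0 0;-.2 0 0 0 -1 0 0;-.2 0 0 0 -1 0 0;-.2 0 0 0 -1 0 0;-.2 0 0 0 -1 0 0;-.2 0 0 0 -.75 0 0;-.2 0 0 0 0 0 0;-.2 0 0 0 0 0 0"}}

```text
time: 17.77
eef_pos: [0.568, -0.2426, 0.2244]
tool_rot: [145.0, -0.1, 178.6]
force: [-0.1, -0.1, -0.3]
gripper_width: 0.0348
grasp_force: 0.0
```

```bash
python3 -c "
from go import *
delta(*grasp(C1,back=.09))"
```

```text
shift/25mm [-0.13  0.3   5.17] rot/4deg [ 0.01 -0.03  0.02] q [ -44.   27.   76.   25.  102. -133.]
```

Request:
{"fn": "step_arm", "kwargs": {"increments": "-.2 -.07 .1 1 0 0 0;-.2 -.06 .1 1 0 0 0;-.2 0 .1 1 0 0 0;-.2 0 0 1 0 0 0;-.2 0 0 1 0 0 0;-.2 0 0 .2 0 0 0;-.2 0 0 0 0 0 0;-.2 0 0 0 0 0 0"}}

```text
time: 18.43
eef_pos: [0.5744, -0.1618, 0.1249]
tool_rot: [145.1, 0.1, 178.7]
force: [-0.4, -0.3, 0.2]
gripper_width: 0.0347
grasp_force: 0.0
```

```bash
python3 -c "
from go import *
delta(*grasp(C1))"
```

```text
shift/25mm [ 0.05 -0.06  3.66] rot/4deg [-0.02 -0.01  0.07] q [ -39.   27.   87.   27.   89. -134.]
```

Request:
{"fn": "step_arm", "kwargs": {"increments": "-.2 .03 -.03 .8 0 0 .05;-.2 0 0 .8 0 0 0;-.2 0 0 .8 0 0 0;-.2 0 0 .6 0 0 0;-.2 0 0 .4 0 0 0;-.2 0 0 .2 0 0 0;-.2 0 0 0 0 0 0;-.2 0 0 0 0 0 0", "grip_force": 15}}

```text
time: 19.1
eef_pos: [0.5749, -0.1113, 0.0503]
tool_rot: [145.0, 0.0, 178.5]
force: [-0.7, -0.5, -0.1]
gripper_width: 0.0345
grasp_force: 0.0
```

Request:
{"fn": "step_arm", "kwargs": {"increments": "-.5 0 0 0 0 0 0;-.55 0 0 0 0 0 0;-.6 0 0 0 0 0 0;-.65 0 0 0 0 0 0;-.7 0 0 0 0 0 0;-.8 0 0 0 0 0 0;-1 0 0 0 0 0 0;-1 0 0 0 0 0 0;-1 0 0 0 0 0 0"}}

```text
time: 19.85
eef_pos: [0.5745, -0.1108, 0.0498]
tool_rot: [145.0, -0.0, 178.5]
force: [1.1, -0.6, 0.7]
gripper_width: 0.0153
grasp_force: 15.0
```

Request:
{"fn": "step_arm", "kwargs": {"increments": "-1 0 0 -.3 0 0 0;-1 0 0 -.6 0 0 0;-1 0 0 -1 0 0 0;-1 0 0 -1 0 0 0;-1 0 0 -1 0 0 0;-1 0 0 -1 0 0 0;-1 0 0 0 1 0 0;-1 0 0 0 1 0 0;-1 0 0 0 1 0 0;-1 0 0 0 1 0 0;-1 0 0 0 1 0 0;-1 0 0 0 1 0 0;-1 0 0 0 1 0 0;-1 0 0 0 1 0 0;-1 0 0 0 .75 0 0;-1 0 0 0 0 0 1;-1 0 0 0 0 0 1;-1 0 0 0 0 0 1;-1 0 0 0 0 0 1;-1 0 0 0 0 0 1", "grip_force": 22}}

```text
time: 21.52
eef_pos: [0.5726, -0.1814, 0.1511]
tool_rot: [-180.0, -0.0, 158.3]
force: [-0.2, -0.0, -1.2]
gripper_width: 0.0151
grasp_force: 22.0
```

Request:
{"fn": "step_arm", "kwargs": {"increments": "-1 0 -1 0 0 0 1;-1 0 -1 0 0 0 1;-1 0 -1 0 0 0 1;-1 0 -1 0 0 0 1;-1 0 0 0 0 0 1;-1 0 0 0 0 0 1;-1 0 0 0 0 0 1;-1 0 0 0 0 0 1;-1 0 0 0 0 0 1;-1 0 0 0 0 0 1;-1 0 0 0 0 0 1;-1 0 0 0 0 0 1;-1 0 0 0 0 0 1;-1 0 0 0 0 0 1;-1 0 0 0 0 0 1;-1 0 0 0 0 0 1;-1 0 0 0 0 0 1;-1 0 0 0 0 0 1;-1 0 0 0 0 0 0;-1 0 0 0 0 0 0"}}

```text
time: 23.18
eef_pos: [0.5266, -0.2698, 0.1508]
tool_rot: [-180.0, 0.0, 86.6]
force: [0.1, 0.1, -0.3]
gripper_width: 0.0148
grasp_force: 22.0
```

```bash
python3 -c "
from go import *
delta(*place(np.array(NEAR)-[-.0005,.0012],.125))"
```

```text
shift/25mm [-3.92 -3.25  1.04] rot/4deg [-0.01  0.01 -0.05] q [-35.  12.  97.  -0.  72. -31.]
```

Request:
{"fn": "step_arm", "kwargs": {"increments": "-1 -1 -.8 0 0 0 0;-1 -1 -.8 0 0 0 0;-1 -1 -.8 .5 0 0 0;-1 -.9 -.85 .5 0 0 -.05;-1 0 0 0 0 0 0;-1 0 0 0 0 0 0"}}

```text
time: 23.68
eef_pos: [0.438, -0.3625, 0.1245]
tool_rot: [-179.9, -0.1, 86.6]
force: [-0.6, 0.7, -1.1]
gripper_width: 0.0151
grasp_force: 22.0
```

```bash
python3 -c "
from go import *
delta(*place(np.array(NEAR)-[-.0005,.0012],.0365));f,K,P=shot('wrist','w4')
s=ctrl.read_state();th=np.radians(-3.2)
for x in(-62.5,-37.5,-12.5):
  print([proj(K,P,[MID[0]+(x*np.cos(th)-y*np.sin(th))/1e3,MID[1]+(x*np.sin(th)+y*np.cos(th))/1e3,.042]).round(1).tolist() for y in(18,-18)])
print('comp',[proj(K,P,s['eef_pos']+np.array([x,0,.003+z])).round(1).tolist() for x in(-.0075,.0075) for z in (-.027,.027)])
cv2.imwrite('pics/w4c.png',cv2.resize(cv2.imread('pics/w4.png')[100:270,200:440],None,fx=3.3,fy=3.3,interpolation=cv2.INTER_CUBIC))"
```

```text
shift/25mm [-0.01  0.07  3.52] rot/4deg [-0.03 -0.02 -0.05] q [-48.  10. 101.  -0.  69. -44.]
[[310.1, 183.5], [310.8, 225.1]]
[[340.9, 183.4], [340.4, 225.0]]
[[371.6, 183.3], [369.9, 224.9]]
comp [[314.5, 232.5], [311.1, 275.0], [337.7, 231.2], [342.6, 273.4]]
```

View pics/w4c.png

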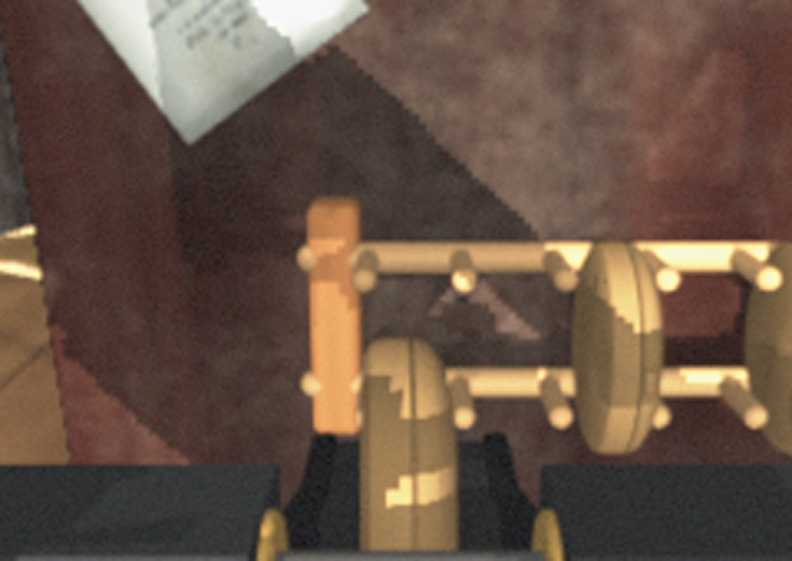

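Tine tips at about (310,185) and (340,185) full-frame bracket the compass, centred as before. Lowering into the near gap.

Request:
{"fn": "step_arm", "kwargs": {"increments": "-1 0 .05 .6 0 0 0;-1 0 0 .6 0 0 0;-1 0 0 .6 0 0 0;-1 0 0 .4 0 0 0;-1 0 0 .3 0 0 0;-1 0 0 .3 0 0 0;-1 0 0 .2 0 0 0;-1 0 0 0 0 0 0;-1 0 0 0 0 0 0"}}

```text
time: 24.48
eef_pos: [0.441, -0.3618, 0.0502]
tool_rot: [-180.0, 0.0, 86.7]
force: [-0.5, 1.2, -0.9]
gripper_width: 0.0152
grasp_force: 22.0
```

Request:
{"fn": "step_arm", "kwargs": {"increments": "-1 0 0 .1 0 0 0;-1 0 0 .1 0 0 0;-1 0 0 .06 0 0 0;-1 0 0 .06 0 0 0;-1 0 0 .06 0 0 0;-1 0 0 0 0 0 0"}}

```text
time: 24.98
eef_pos: [0.4406, -0.3616, 0.0402]
tool_rot: [-179.9, -0.0, 86.7]
force: [0.5, 0.1, -0.2]
gripper_width: 0.0152
grasp_force: 22.0
```

Request:
{"fn": "step_arm", "kwargs": {"increments": "-1 -.04 -.03 .05 0 0 0;-1 0 0 .05 0 0 0;-1 0 0 .04 0 0 0;-1 0 0 0 0 0 0;-1 0 0 0 0 0 0"}}

```text
time: 25.4
eef_pos: [0.4399, -0.3627, 0.037]
tool_rot: [-179.9, -0.0, 86.7]
force: [0.4, 0.4, 0.1]
gripper_width: 0.015
grasp_force: 22.0
```

Request:
{"fn": "step_arm", "kwargs": {"increments": "-1 0 0 .03 0 0 0;-1 0 0 0 0 0 0;-1 0 0 0 0 0 0"}}

```text
time: 25.65
eef_pos: [0.4401, -0.3629, 0.0365]
tool_rot: [-180.0, 0.0, 86.7]
force: [-0.5, -0.5, 0.6]
gripper_width: 0.0151
grasp_force: 22.0
```

Request:
{"fn": "step_arm", "kwargs": {"increments": "-1 0 0 .03 0 0 0;-1 0 0 .03 0 0 0;-1 0 0 0 0 0 0;-1 0 0 0 0 0 0"}}

```text
time: 25.98
eef_pos: [0.4403, -0.3632, 0.0358]
tool_rot: [-180.0, 0.0, 86.7]
force: [-1.8, 1.3, 6.1]
gripper_width: 0.015
grasp_force: 22.0
```

Contact with the rails. Release and retreat.

Request:
{"fn": "step_arm", "kwargs": {"increments": "-.62 0 0 0 0 0 0;-.58 0 0 0 0 0 0;-.54 0 0 0 0 0 0;-.5 0 0 0 0 0 0;-.45 0 0 0 0 0 0;-.4 0 0 0 0 0 0;-.4 0 0 0 0 0 0;-.4 0 0 -.2 0 0 0;-.4 0 0 -.4 0 0 0;-.4 0 0 -1 0 0 0;-.4 0 0 -1 0 0 0;-.4 0 0 -1 0 0 0;-.4 0 0 -1 0 0 0;-.4 0 0 -1 0 0 0;-.4 0 0 0 0 0 0;-.4 0 0 0 0 0 0;-.4 0 0 0 0 0 0"}}

```text
time: 27.4
eef_pos: [0.4399, -0.3626, 0.175]
tool_rot: [-180.0, 0.0, 86.7]
force: [0.3, 0.3, -0.1]
gripper_width: 0.0259
grasp_force: 0.0
```

```bash
python3 -c "
from go import *
shot('wrist','w5');shot('scene','s5')
a=cv2.imread('pics/w5.png')[90:270,200:440];b=cv2.imread('pics/s5.png')[180:330,180:400]
f=lambda a:cv2.resize(a,(396,297),interpolation=cv2.INTER_CUBIC)
cv2.imwrite('pics/end.png',np.hstack([f(a),f(b)]))"
```

```text
(no output)
```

View pics/end.png

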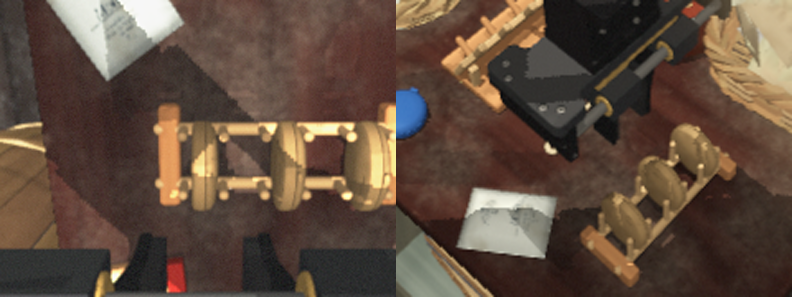

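All three compasses stand parallel in the rack, at (204,165), (288,165) and (368,165) in the left tile. The easel is empty and the gripper is clear.

```bash
python3 -c "
from bench import ctrl
print(ctrl.finish_job())"
```

```text
the job is handed in; nothing more can be done
None
```

Both easel compasses now stand upright in the rack's middle and near gaps, lids facing the same way as compass_2, which stayed in its gap; the job was handed in at about 27.5 s.

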